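# Start the welding positioner turning

## Robot

A 6-joint arm with a two-finger parallel gripper is mounted at the origin on the work surface. World frame = base frame: x ahead of the robot, y to its left, z up, the work surface at z = 0. Lengths are in mm, angles in rad, forces in N, time in s.
With the tool pointing down it reaches from about 275 to 750 mm from the base axis. Payload 10.2 kg.
Tool frame: the origin (TCP) lies midway between the tips of the shut fingers; the grasp point (between the pads) lies 19 mm behind it; z points along the fingers, y is the line along which they close (so a half turn about z gives the same grasp; the last joint's range is limited). The gripper opens to 85 mm and grips with 20 to 120 N. Pads are 22 mm wide; open, the fingers measure 114 mm over their backs; the gripper's body (76 mm by 85 mm) begins 54 mm behind the grasp point. The pads swing forward as they close: fully open they stand 13 mm farther back than shut.
Start: joints at [1.01, 0.313, 1.498, -0, 1.331, -0.223], TCP at [174.004, 495.332, 231.294] pointing down, gripper open.
Joint ranges: [-2.94, 2.94], [-0.97, 2.17], [0.19, 2.56], [-1.23, 4.37], [0.02, 3.11], [-2.88, 2.88]. Speed limits (rad/s): [2.39, 2.39, 3.01, 3.14, 3.14, 3.14].

## Interface

Orientations are given as a unit quaternion [w, x, y, z].
In Python, from rig import ctrl gives the robot as it stands.
- The arm moves only by the tool send_rows, never from a script. Its argument "targets" is a list of rows, each an object with "offset": the shift along the world's x, y, z in cm, a list of three; "spin": the turn about the world's z in rad. A call has 1 to 8 rows; each row is the pose to reach, as a shift and turn from the pose commanded when the call began; what a row does not reach only later rows make up. A row lasts 1/12 s, in which the tool goes at most 41.7 mm and 7.16 degrees, less where a joint would pass 70% of its speed; a pose out of reach is approached as far as the arm can. A call with a gripper value outside its range is refused whole. "grip" is the opening, from 0 (shut) to 1 (fully open), set as the call begins (left out, the last holds). The fingers move at their own pace and stop on an object; "squeeze" is the grip in N (left out, the last holds). Time passes only in rows, so rows that repeat a pose let the fingers close. It gives the time, the measured TCP pose, the force, the opening and the grip force at its end, in the units of the state.
- ctrl.sense(): the state, without advancing time (a new reading comes with each control period).
- ctrl.capture(name): name is "scene" or "top" or "wrist"; returns (picture, depth): 384x512x3 uint8, red, green, blue; 384x512 float32, mm along the optical axis (not along the pixel's ray), 0 where there is no reading.
- ctrl.calibration(name): a dict with "fx", "fy", "cx", "cy" (pixels), "view" (4x4, takes a point from world to camera coordinates); the wrist camera has in their place "mount" (4x4, takes a point from camera to tool coordinates, whose origin is the TCP and whose axes are the flange's). Camera axes: x right, y down, z forward; pixel columns grow to the right and rows downward; lengths in mm; the calibration is good to about 2 mm. A picture is of the moment at which its call begins: read the wrist's pose just before it. calibration takes no time and is no camera call.
- ctrl.finish_job(): hands the job in; it is judged then, once.
Trained networks look in the newest picture that a camera, given by its name, has taken for a name from the list of things; names that differ only in an ending like _2 or _b are one class to them, and where a whole thing is asked for, a point or a joint stands for the part that bears it (a point fixed in the world has none). Each returns a list of dicts, best first, with "conf" (0 to 1); they miss things now and then, are a little off and sometimes report something else, mostly with a low value. They report only what shows in the picture. A call takes as long as a camera call. They do not tell look-alikes from the thing itself.
- ctrl.search_frame(camera, query): "box" ([left, top, right, bottom] in pixels, round what is visible of it).
- ctrl.place_of(camera, query): "uv" ([column, row] in pixels: a listed point, or the origin of a listed thing).
The state is a dict: "time_s": time; "joints": joint angles; "dq": joint speeds; "tau": joint torques, N m; "eef_pos": TCP position; "ee_rot": TCP orientation; "force": force on the tool from outside, world axes, zero at the start; "wrist_torque": the same for the moment, N m; "grip_width": opening from 0.0 (shut) to 1.0 (fully open); "grip_force": force on a finger pad.
Only numpy, scipy, OpenCV 4.12 (cv2) and the standard library are available. Lean on these libraries where they do the work, as an engineer would, in place of code of your own. Each camera call takes 0.05 s, during which the arm holds its last target. There are 200 camera calls.

## Task

Get the welding positioner turning for the next seam: on its control panel, switch it on by pressing the far half of the power rocker fully down, then press the direction rocker fully over towards the faceplate, and after that press the start button right in and let it go. Only press: don't push the emergency stop or change the speed knob, and don't lift, shove or knock over any of the loose parts and tools.

Things in the scene. Friction and masses are not known exactly. Their poses are not given: they have to be found in the camera images.
- positioner: bench-top welding positioner fixed to the table, at a different place and angle each time. Yellow console 180 mm deep (x), 280 mm wide (y), with a level aluminium control panel on top; left of it (machine +y) the drive bay (to 262 mm high) and the upright faceplate. Origin: on the table under the panel's centre; x points away from the robot's side, y to the faceplate, z up.
- panel_centre (a point): centre of the panel's surface, 180 mm above the table; axes as the machine's. The power rocker, direction rocker and start button sit in a row 35 mm nearer the robot than this, at 88 mm spacing, their order differing each time. Far row, 48 mm beyond this: speed knob 98 mm to the right, emergency stop 98 mm to the left, two loose torch parts between them, a 9 mm high amber lamp.
- faceplate_centre (a point): centre of the outer face of the upright round faceplate (dark steel, 270 mm across, its top 325 mm above the table), 364 mm left (machine +y) of the panel's centre; a tube is chucked on it.
- power_far_end (a point): press point on top of the power rocker's far half, 16 mm from its pivot; moves and turns with it. Grey boat-shaped rocker, 43 long (along machine x, away from the robot), 26 mm wide, in a black frame 62 x 40, 3 mm high. Above the panel: pivot 4 mm, hollow at the middle of the top 10 mm, raised end 18 mm, end that is fully pressed 11 mm. Press straight down.
- power_rocker (a joint): angle of the power rocker in rad: -0.18 = off (near half down), +0.18 = on (far half fully down, against its stop); the press point sinks about 6 mm from one to the other. It takes about 3 N on the half's outer part and stays where it is left.
- direction_left_end (a point): press point on top of the direction rocker's left half (the half towards the faceplate, machine +y), 16 mm from its pivot; moves and turns with it. Same rocker, frame and heights as the power rocker, but its long side runs left-right (along machine y). Press straight down.
- direction_rocker (a joint): angle of the direction rocker in rad: -0.18 = right half down, +0.18 = left (faceplate-side) half fully down, against its stop; the press point sinks about 6 mm. It takes about 3 N and stays where it is left.
- start_top (a point): centre of the top of the start button: round grey spring button, 29 mm across, in a black collar 40 mm across and 6 mm high. At rest its top is 17 mm above the panel. z points up; press straight down.
- start_button (a joint): travel of the start button in m: 0 = at rest, 0.006 = fully in against its stop (about 1.2 N at the start, 5 N at full travel); it springs back when let go.
- estop_top (a point): centre of the top of the red mushroom emergency stop, 40 mm across, 39 mm above the panel, in the far row. Not to be pressed.
- estop (a joint): travel of the emergency stop in m: 0 = at rest, 0.006 = fully in.
- knob_pointer (a point): point at the pointer of the black speed knob, 14 mm from its axis, 24 mm above the panel; the knob is 42 mm across at its skirt, in the far row. Its setting differs each time and is not to be changed.
- gas_nozzle: pink ceramic torch gas nozzle, 22 mm across, 42 mm tall, standing on the panel behind the front row (loose; origin at its underside's centre).
- collet_body: copper torch collet body, 18 mm across, 32 mm tall, standing on the panel behind the front row (loose; origin at its underside's centre).
- capped_can: aluminium canister with a dished end cap, 112 mm across, 180 mm tall, on the table to the right of the machine (loose; origin at its underside's centre).
- open_can: open aluminium tube blank, 112 mm across, 160 mm tall, on the table to the right (loose; origin at its underside's centre).
- end_cap: dished aluminium end cap, 104 mm across, 21 mm high, on the table between robot and machine, to the right (loose; origin at its underside's centre).
- chipping_hammer: hammer lying on the table to the right of the machine (loose; origin at its underside, about half-way along it).
- spanner: steel spanner lying on the table to the right of the machine (loose; origin at its underside, about half-way along it).
- spray_can: grey spray can, 65 mm across, 160 mm tall, on the table behind the machine (loose; origin at its underside's centre).
There are look-alikes about, which are no part of the job. Leave any red or turquoise look-alike of the capped_can alone.

How it is judged:
By the outcome, as a careful person would: the job done as asked, in the order asked, and still so for the second after the job is handed in, with the robot touching nothing.
It also fails if it takes over 48 s, if anything falls off the work surface, if the arm or the gripper's body presses on something with over 40 N, if the wrist force passes 120 N, or if a joint passes its speed limit or range.

## Working session

There is one attempt and no reset: what is moved stays moved. The work goes in short steps, Python scripts to look and compute and a tool call to move; the robot and the scene stay as the last step left them, time stands still between calls to the robot, and variables do not carry over. Pictures are saved under pics/ and viewed, at most 10 in all, crops included, and the job is handed in when it is done.

Besides the shell and the picture viewer there is one more tool, called after "Call:" in YAML: its name, and indented under it one key for each argument. send_rows: Moves the arm, as the interface text tells. Its arguments: {"type":"object","properties":{"targets":{"type":"array"},"grip":{"type":"number"},"squeeze":{"type":"number"}},"required":["targets"]}

```bash
mkdir -p pics; cat > h.py <<'E'
import numpy as np, cv2
from rig import ctrl
from scipy.spatial.transform import Rotation as R
def cam(name):
    c=ctrl.calibration(name)
    if name=="wrist":
        s=ctrl.sense(); q=s["ee_rot"]; T=np.eye(4)
        T[:3,:3]=R.from_quat([q[1],q[2],q[3],q[0]]).as_matrix(); T[:3,3]=s["eef_pos"]
        W=T@np.array(c["mount"])
    else: W=np.linalg.inv(np.array(c["view"]))
    return c,W
def ray(c,W,uv):
    d=np.array([(uv[0]-c["cx"])/c["fx"],(uv[1]-c["cy"])/c["fy"],1.]); return W[:3,:3]@d,W[:3,3]
def at_z(c,W,uv,z):
    d,o=ray(c,W,uv); return o+d*(z-o[2])/d[2]
def at_depth(c,W,uv,dep):
    d,o=ray(c,W,uv); u,v=int(round(uv[0])),int(round(uv[1])); p=dep[max(v-2,0):v+3,max(u-2,0):u+3]; p=p[p>0]
    return o+d*np.median(p) if p.size else None
def proj(c,W,P):
    p=np.linalg.inv(W)@np.append(P,1); return [c["fx"]*p[0]/p[2]+c["cx"],c["fy"]*p[1]/p[2]+c["cy"]]
E
python3 - <<'E'
from h import *
np.set_printoptions(precision=1,suppress=True)
H=dict(panel_centre=180,power_far_end=197,direction_left_end=197,start_top=197,estop_top=219,knob_pointer=204,gas_nozzle=180,collet_body=180,faceplate_centre=190)
ims=[]
for n in ["scene","top"]:
    c,W=cam(n); im,d=ctrl.capture(n); np.save(f"d_{n}.npy",d); cv2.imwrite(f"pics/{n}0.png",im[:,:,::-1])
    print(n,"cam at",W[:3,3])
    for q,z in H.items():
        for r in ctrl.place_of(n,q)[:2]:
            print(q,round(r["conf"],2),np.array(r["uv"]),at_z(c,W,r["uv"],z),at_depth(c,W,r["uv"],d))
print(ctrl.sense())
E
```

```text
scene cam at [1274.9   82.  1082.7]
panel_centre 0.57 [290.3 179.2] [539.    8.7 180. ] [539.7   8.8 180.9]
panel_centre 0.53 [167.  156.8] [ 534.8 -363.9  180. ] [ 395.1 -448.     9.6]
power_far_end 0.58 [291.6 166.8] [507.1   5.8 197. ] [505.2   5.6 194.8]
direction_left_end 0.55 [268.7 154. ] [472.9 -68.1 197. ] [460.9 -70.3 183.7]
direction_left_end 0.15 [290.8 178.3] [549.4  10.9 197. ] [535.7   9.5 180.3]
start_top 0.62 [323.  176.1] [521.8  97.4 197. ] [521.2  97.4 196.3]
estop_top 0.54 [319.3 195.2] [607.6  95.7 219. ] [606.4  95.7 217.5]
knob_pointer 0.56 [254.8 176.3] [570.  -87.4 204. ] [569.1 -87.6 202.9]
gas_nozzle 0.58 [213.8 270.8] [ 860.5 -122.1  180. ] [ 796.9 -153.4   41.4]
gas_nozzle 0.48 [270.5 191.8] [595.5 -37.  180. ] [595.9 -37.  180.6]
collet_body 0.38 [292.8 194.6] [591.5  24.9 180. ] [593.8  25.1 183.1]
collet_body 0.34 [269.1 154.8] [460.5 -69.2 180. ] [470.  -67.4 190.5]
faceplate_centre 0.59 [419.7 218. ] [601.7 360.7 190. ] [631.4 348.4 229.3]
top cam at [ 419.7 -108.9 1616.3]
panel_centre 0.88 [225.3 197.9] [525.2   9.9 180. ] [524.9   9.6 183.6]
power
[... 568 characters left out ...]
 737.5 -168.1  136.3]
gas_nozzle 0.51 [236.5 181.2] [579.6 -27.8 180. ] [579.1 -28.  183.7]
collet_body 0.47 [224.9 180.1] [584.   10.4 180. ] [582.9   9.6 189.9]
faceplate_centre 0.8 [116.  181.7] [585.2 366.5 190. ] [580.1 351.8 234. ]
faceplate_centre 0.54 [238.3 178.1] [588.5 -34.4 190. ] [584.7 -36.1 221.9]
{'time_s': 1.0, 'joints': array([ 1. ,  0.3,  1.5, -0. ,  1.3, -0.2]), 'dq': array([ 0.,  0., -0., -0., -0.,  0.]), 'tau': array([ -0. , -41.2, -26. ,  -0. ,   0. ,   0. ]), 'eef_pos': array([174. , 495.3, 231.3]), 'ee_rot': array([-0. ,  0.2,  1. , -0. ]), 'force': array([ 0.7, -0.5, -0.3]), 'wrist_torque': array([-0., -0.,  0.]), 'grip_force': 0.0, 'grip_width': 1.0021686475010931}
```

View image.

View pics/scene0.png

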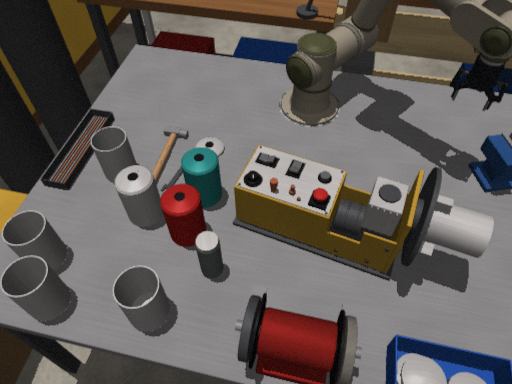

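```bash
python3 - <<'E'
import cv2
a=cv2.imread("pics/top0.png");cv2.imwrite("pics/top0c.png",cv2.resize(a[120:260,80:300],None,fx=3.6,fy=3.6,interpolation=cv2.INTER_CUBIC))
E
```

```text
(no output)
```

View pics/top0c.png

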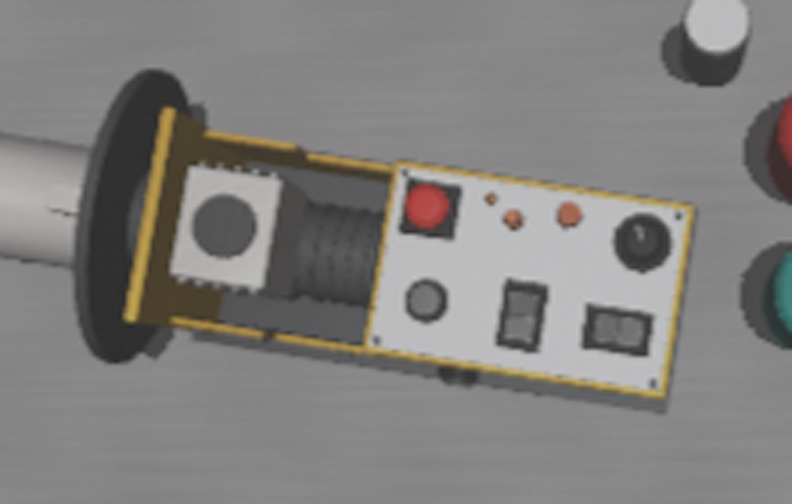

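The scene and top views agree. In the top crop, start is on the left at (426,300), power in the middle at (521,318) and direction on the right at (618,330). The machine is yawed about -0.15 rad. I'll move over the panel with the fingers shut and look from near.

Call:
send_rows:
  targets:
    - {"offset": [2,-3,2],"spin": 0.04}
    - {"offset": [4,-6,4],"spin": 0.08}
    - {"offset": [6,-10,6],"spin": 0.12}
    - {"offset": [8,-14,8],"spin": 0.16}
    - {"offset": [10,-17.5,9],"spin": 0.2}
    - {"offset": [12,-21,9],"spin": 0.24}
    - {"offset": [14,-24.5,9],"spin": 0.28}
    - {"offset": [16,-28,9],"spin": 0.29}
  grip: 0

```text
time_s: 1.67
eef_pos: [329.6, 222.1, 321.8]
ee_rot: [0.001, 0.023, 1.0, 0.0]
force: [0.5, 1.2, 0.6]
grip_width: 0.0
grip_force: 0.0
```

Call:
send_rows:
  targets:
    - {"offset": [2,-3.5,0],"spin": 0}
    - {"offset": [4,-7,0],"spin": 0}
    - {"offset": [6,-10.5,0],"spin": 0}
    - {"offset": [7.5,-13.5,0],"spin": 0}
    - {"offset": [9,-16.5,0],"spin": 0}
    - {"offset": [10.5,-19.5,0],"spin": 0}
    - {"offset": [10.5,-19.5,0],"spin": 0}
    - {"offset": [10.5,-19.5,0],"spin": 0}

```text
time_s: 2.33
eef_pos: [434.4, 27.8, 321.0]
ee_rot: [-0.0, 0.025, 1.0, 0.0]
force: [-0.3, 1.3, -0.1]
grip_width: 0.002
grip_force: 0.0
```

```bash
cat > look.py <<'E'
from h import *
import sys
np.set_printoptions(precision=1,suppress=True)
tag=sys.argv[1]
H=dict(panel_centre=180,power_far_end=197,direction_left_end=197,start_top=197,estop_top=219,knob_pointer=204,gas_nozzle=180,collet_body=180)
c,W=cam("wrist"); s=ctrl.sense(); q=s["ee_rot"]; M=R.from_quat([q[1],q[2],q[3],q[0]]).as_matrix()
print(s["time_s"],s["eef_pos"],s["force"],s["grip_width"],"tool y ang",np.arctan2(M[1,1],M[0,1]).round(3),"tool z",M[:,2])
im,d=ctrl.capture("wrist"); np.save(f"d_{tag}.npy",d); cv2.imwrite(f"pics/{tag}.png",im[:,:,::-1]); np.save(f"W_{tag}.npy",W)
for q in sys.argv[2:] or H:
    for r in ctrl.place_of("wrist",q)[:2]:
        print(q,round(r["conf"],2),np.array(r["uv"]),at_z(c,W,r["uv"],H[q]),at_depth(c,W,r["uv"],d))
E
python3 look.py w1
```

```text
2.3333 [434.4  27.8 321. ] [-0.3  1.3 -0.1] 0.0021475742809460643 tool y ang 1.52 tool z [-0.  0. -1.]
power_far_end 0.59 [251.9 251.9] [513.6  13.4 197. ] [422.8  23.9 346.2]
power_far_end 0.56 [174.9 313.5] [592.  -82.6 197. ] [421.5  -1.3 385.9]
direction_left_end 0.58 [181.8 229.4] [482.8 -58.8 197. ] [483.9 -59.5 194.8]
start_top 0.93 [330.7 248.7] [514.   98.7 197. ] [514.1  98.7 196.9]
estop_top 0.47 [326.  326.8] [598.8  90.8 219. ] [438.2  52.7 377.8]
knob_pointer 0.78 [162.2 309.7] [579.6 -93.3 204. ] [420.2  -5.7 385.3]
```

View pics/w1.png

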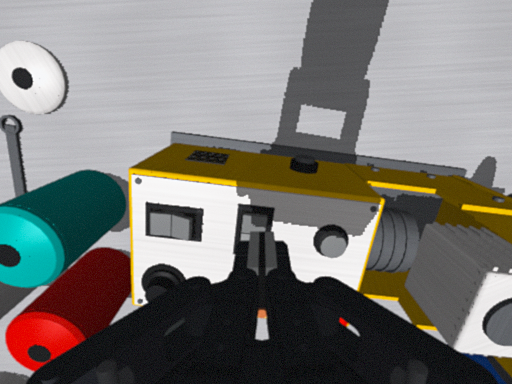

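The wrist view, with the robot side at the top of the picture, shows the direction rocker at (175,222), the power rocker at (253,222) partly hidden by the fingers, and the start button at (331,240). Next I'll fix the yaw from the panel's outline.

```bash
python3 - <<'E'
from h import *
np.set_printoptions(precision=1,suppress=True)
def cloud(c,W,d):
    v,u=np.mgrid[:384,:512]; D=np.stack([(u-c["cx"])/c["fx"],(v-c["cy"])/c["fy"],np.ones(u.shape)],-1)*d[...,None]
    return D@W[:3,:3].T+W[:3,3]
for n,f,w in [("top","top0",None),("scene","scene0",None),("wrist","w1",None)]:
    c,W=cam(n)
    if n=="wrist": W=np.load("W_w1.npy")
    d=np.load(f"d_{n}.npy" if n!="wrist" else "d_w1.npy"); P=cloud(c,W,d)
    m=(abs(P[...,2]-181)<6)&(d>0)&(abs(P[...,0]-525)<150)&(P[...,1]<175)&(P[...,1]>-160)
    m=m.astype(np.uint8)
    k,l,st,_=cv2.connectedComponentsWithStats(m); i=1+np.argmax(st[1:,4]); q=P[l==i]
    r=cv2.minAreaRect(q[:,:2].astype(np.float32)); print(n,len(q),r,"medz",np.median(q[:,2]))
    # near edge line: per y bin min x
    ys=np.arange(-110,140,4.); e=[]
    for y in ys:
        b=q[abs(q[:,1]-y)<3]
        if len(b)>3: e.append((y,b[:,0].min()))
    e=np.array(e)
    if len(e)>5:
        p=np.polyfit(e[:,0],e[:,1],1); rr=e[:,1]-np.polyval(p,e[:,0]); g=abs(rr)<3; p=np.polyfit(e[g,0],e[g,1],1); print(" near edge slope",p, "yaw",-np.arctan(p[0]))
E
```

```text
top 3540 ((529.1476440429688, 4.6250457763671875), (279.2046203613281, 179.16981506347656), 80.12203216552734) medz 180.1115178178784
 near edge slope [  0.2 439.4] yaw -0.1743899680718396
scene 3832 ((532.7249755859375, 9.422470092773438), (279.8536071777344, 182.25828552246094), 79.7502670288086) medz 180.27734299025906
 near edge slope [  0.2 442. ] yaw -0.1675256651633564
wrist 19436 ((529.7373657226562, 8.937408447265625), (279.2303161621094, 178.98904418945312), 80.15792846679688) medz 179.93132366310408
 near edge slope [  0.2 438. ] yaw -0.1776472591572737
```

Call:
send_rows:
  targets:
    - {"offset": [2.5,-0.5,-2],"spin": -0.06}
    - {"offset": [5,-1,-5],"spin": -0.12}
    - {"offset": [7.9,-1.6,-8],"spin": -0.12}
    - {"offset": [7.9,-1.6,-10.5],"spin": -0.12}
    - {"offset": [7.9,-1.6,-11.5],"spin": -0.12}
    - {"offset": [7.9,-1.6,-11.5],"spin": -0.12}
    - {"offset": [7.9,-1.6,-11.5],"spin": -0.12}

```text
time_s: 3.37
eef_pos: [513.1, 13.0, 207.5]
ee_rot: [0.001, 0.084, 0.996, -0.0]
force: [-0.8, 0.3, 0.5]
grip_width: 0.002
grip_force: 0.0
```

```bash
python3 look.py w2 start_top direction_left_end power_far_end
```

```text
3.3667 [513.1  13.  207.5] [-0.8  0.3  0.5] 0.0023032701883080016 tool y ang 1.403 tool z [ 0. -0. -1.]
start_top 0.7 [403.2 213.7] [511.8  98.6 197. ] [511.8  98.6 197. ]
direction_left_end 0.62 [135.8 211.1] [483.7 -57.4 197. ] [484.3 -58.3 195.4]
power_far_end 0.91 [261.8 234.5] [511.5  13.5 197. ] [502.1  15.1 214.8]
```

View pics/w2.png

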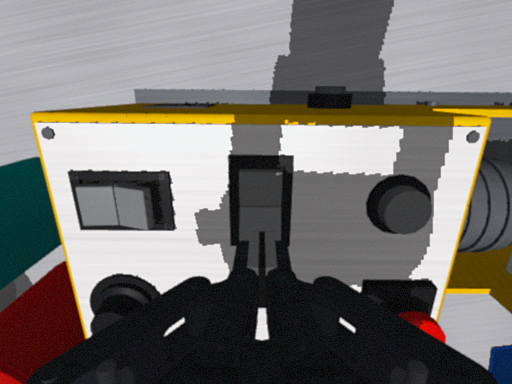

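The wrist view shows the closed tips at about (262,235), centred on the far half of the power rocker. They line up with its frame, so I'll press.

Call:
send_rows:
  targets:
    - {"offset": [0,-0.1,-0.8],"spin": 0}
    - {"offset": [0,-0.1,-1.1],"spin": 0}
    - {"offset": [0,-0.1,-1.3],"spin": 0}
    - {"offset": [0,-0.1,-1.45],"spin": 0}
    - {"offset": [0,-0.1,-1.55],"spin": 0}
    - {"offset": [0,-0.1,-1.55],"spin": 0}

```text
time_s: 4.07
eef_pos: [513.1, 11.8, 190.6]
ee_rot: [-0.0, 0.084, 0.996, 0.0]
force: [2.4, 0.2, 2.5]
grip_width: 0.001
grip_force: 1.2
```

Call:
send_rows:
  targets:
    - {"offset": [0,0,-0.1],"spin": 0}
    - {"offset": [0,0,-0.2],"spin": 0}
    - {"offset": [0,0,-0.2],"spin": 0}

```text
time_s: 4.32
eef_pos: [513.3, 11.8, 190.2]
ee_rot: [0.001, 0.084, 0.996, -0.0]
force: [-2.6, -1.2, 13.7]
grip_width: -0.001
grip_force: 7.1
```

The force rose to 14 N, so the rocker is against its stop. I'll lift, move over the direction rocker and check.

Call:
send_rows:
  targets:
    - {"offset": [0,0,1.5],"spin": 0}
    - {"offset": [0,0,3],"spin": 0}
    - {"offset": [-1.5,-3.4,3],"spin": 0}
    - {"offset": [-3,-6.8,3],"spin": 0}
    - {"offset": [-3,-6.8,2],"spin": 0}
    - {"offset": [-3,-6.8,2],"spin": 0}

```text
time_s: 4.82
eef_pos: [481.6, -56.8, 207.0]
ee_rot: [-0.002, 0.085, 0.996, 0.001]
force: [-0.2, 0.5, -1.0]
grip_width: 0.002
grip_force: 0.0
```

```bash
python3 look.py w3 start_top direction_left_end power_far_end
```

```text
4.8167 [481.6 -56.8 207. ] [-0.2  0.5 -1. ] 0.0019996357201735016 tool y ang 1.4 tool z [-0.  0. -1.]
direction_left_end 0.58 [260.6 237.6] [481.7 -57.4 197. ] [470.  -55.3 218.9]
power_far_end 0.94 [373.6 258.2] [508.  10. 197.] [512.8  12.3 190.3]
```

View pics/w3.png

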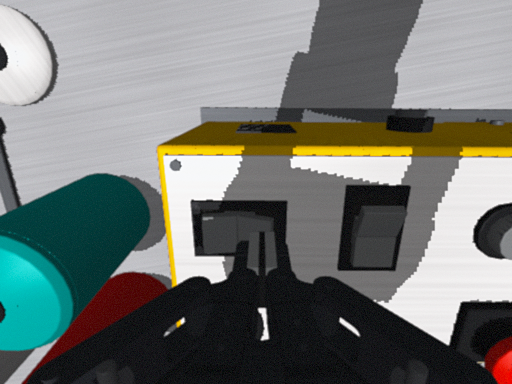

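The power rocker at (375,240) is now down at its far end, at z = 190 mm. The tips at (262,240) are over the left half of the direction rocker. Pressing.

Call:
send_rows:
  targets:
    - {"offset": [0.1,0,-0.8],"spin": 0}
    - {"offset": [0.1,0,-1.2],"spin": 0}
    - {"offset": [0.1,0,-1.5],"spin": 0}
    - {"offset": [0.1,0,-1.8],"spin": 0}
    - {"offset": [0.1,0,-2.0],"spin": 0}
    - {"offset": [0.1,0,-2.0],"spin": 0}

```text
time_s: 5.52
eef_pos: [484.5, -55.6, 190.2]
ee_rot: [0.001, 0.084, 0.997, 0.0]
force: [-3.5, 6.8, 16.1]
grip_width: 0.002
grip_force: 7.8
```

Again this is the stop: 16 N at z = 190.2 mm. Next I'll lift and go over the start button, at about (511.5, 99.5).

Call:
send_rows:
  targets:
    - {"offset": [0,0,1.5],"spin": 0}
    - {"offset": [0,0,3],"spin": 0}
    - {"offset": [0.9,5,3],"spin": 0}
    - {"offset": [1.5,9,3],"spin": 0}
    - {"offset": [2.2,12.5,3],"spin": 0}
    - {"offset": [2.8,15.6,3],"spin": 0}
    - {"offset": [2.8,15.6,2.2],"spin": 0}
    - {"offset": [2.8,15.6,2.2],"spin": 0}

```text
time_s: 6.18
eef_pos: [511.4, 100.9, 209.0]
ee_rot: [-0.001, 0.082, 0.997, -0.0]
force: [-0.1, -0.3, 0.0]
grip_width: -0.002
grip_force: 0.0
```

```bash
python3 look.py w4 start_top direction_left_end power_far_end
```

```text
6.1833 [511.4 100.9 209. ] [-0.1 -0.3  0. ] -0.002235168987536947 tool y ang 1.406 tool z [-0. -0. -1.]
start_top 0.71 [259.8 237.7] [512.5  99.7 197. ] [500.  102.  220.3]
direction_left_end 0.94 [ 12.7 229. ] [481.9 -48.5 197. ] [484.1 -55.5 190.4]
power_far_end 0.86 [129.5 255.3] [511.3  16.3 197. ] [514.8  12.1 190.4]
power_far_end 0.39 [262.  239.9] [514.3 100.8 197. ] [500.4 103.1 222.4]
```

View pics/w4.png

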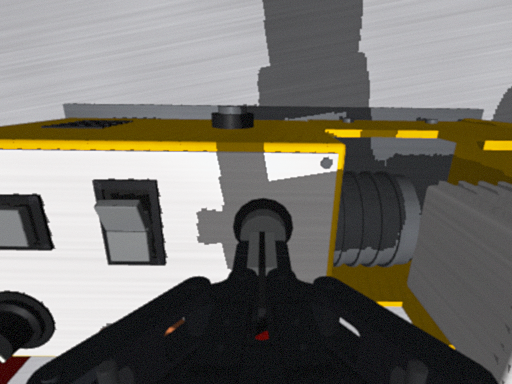

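Both rockers read 190.4 mm at their pressed ends. The tips at (262,235) are centred on the start button, so I'll press it.

Call:
send_rows:
  targets:
    - {"offset": [0,0,-0.8],"spin": 0}
    - {"offset": [0,0,-1.2],"spin": 0}
    - {"offset": [0,0,-1.6],"spin": 0}
    - {"offset": [0,0,-1.9],"spin": 0}
    - {"offset": [0,0,-2.05],"spin": 0}
    - {"offset": [0,0,-2.05],"spin": 0}
    - {"offset": [0,0,-2.05],"spin": 0}

```text
time_s: 6.97
eef_pos: [512.1, 99.2, 191.0]
ee_rot: [0.0, 0.084, 0.996, -0.001]
force: [-4.1, -4.0, 9.3]
grip_width: -0.003
grip_force: 4.2
```

Call:
send_rows:
  targets:
    - {"offset": [0,0,-0.1],"spin": 0}
    - {"offset": [0,0,-0.1],"spin": 0}

```text
time_s: 7.13
eef_pos: [512.1, 99.3, 190.9]
ee_rot: [0.001, 0.084, 0.996, -0.001]
force: [-6.3, -4.3, 15.2]
grip_width: -0.0
grip_force: 7.3
```

Call:
send_rows:
  targets:
    - {"offset": [0,0,1.5],"spin": 0}
    - {"offset": [0,0,4],"spin": 0}
    - {"offset": [0,0,8],"spin": 0}
    - {"offset": [-3,-2,11],"spin": 0}
    - {"offset": [-7,-4,13],"spin": 0}
    - {"offset": [-10,-5,13],"spin": 0}
    - {"offset": [-10,-5,13],"spin": 0}
    - {"offset": [-10,-5,13],"spin": 0}

```text
time_s: 7.8
eef_pos: [411.3, 49.5, 320.1]
ee_rot: [0.001, 0.084, 0.996, 0.0]
force: [0.8, 0.3, -1.1]
grip_width: -0.001
grip_force: 0.0
```

```bash
python3 look.py w5; python3 - <<'E'
from h import *
np.set_printoptions(precision=1,suppress=True)
im,d=ctrl.capture("scene"); c,W=cam("scene"); cv2.imwrite("pics/s5.png",cv2.resize(im[130:260,210:370,::-1],None,fx=4,fy=4))
for q in ["power_far_end","direction_left_end","start_top","estop_top"]:
    for r in ctrl.place_of("scene",q)[:1]: print(q,r["conf"],at_depth(c,W,r["uv"],d))
E
```

```text
7.8 [411.3  49.5 320.1] [ 0.8  0.3 -1.1] -0.001293900790424426 tool y ang 1.402 tool z [ 0. -0. -1.]
direction_left_end 0.62 [183.  256.2] [480.9 -49.1 197. ] [484.7 -52.  190.3]
start_top 0.79 [321.7 264.7] [517.1  98.7 197. ] [517.4  98.7 196.7]
knob_pointer 0.45 [163.6 332.5] [573.7 -95.5 204. ] [398.3  18.6 389.1]
collet_body 0.77 [261.6 311.3] [584.2  20.  180. ] [575.8  21.5 189.3]
power_far_end 0.52 [519.8   4.3 186.6]
direction_left_end 0.71 [456.9 -63.2 181.5]
start_top 0.49 [520.9 100.3 198. ]
estop_top 0.45 [598.   92.8 219.3]
```

View pics/s5.png

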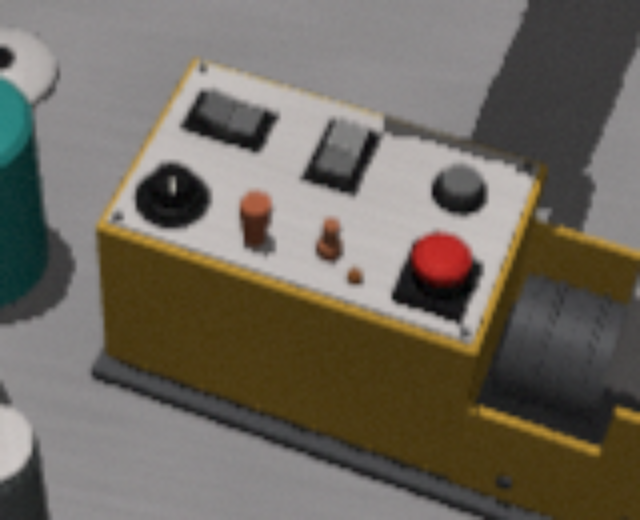

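The final scene crop shows both rockers tipped the right way and the start button sprung back up. The nozzle (257,220) and collet (330,240) are standing, and the e-stop (441,260) and knob (172,195) are untouched. The arm is clear, so I'll hand in.

```bash
python3 -c "
from rig import ctrl
print(ctrl.finish_job())"
```

```text
the job is handed in; nothing more can be done
None
```

I pressed power on, direction towards the faceplate and then start, in that order and each to its stop; start sprang back, nothing else looked disturbed in the last picture, and the job is handed in (no verdict was returned).

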